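# Tip the engraved coaster out of the jig and stand it to dry

## Robot

A 6-joint arm with a two-finger parallel gripper is mounted at the origin on the work surface. World frame = base frame: x ahead of the robot, y to its left, z up, the work surface at z = 0. Lengths are in m, angles in rad, forces in N, time in s.
With the tool pointing down it reaches from about 0.3 to 0.875 m from the base axis. Payload 6.4 kg.
Tool frame: the origin (TCP) lies midway between the tips of the shut fingers; the grasp point (between the pads) lies 19 mm behind it (manip.tcp_to_grasp is the distance from the TCP to the grasp point, in m); z points along the fingers, x is the direction in which the jaws open and shut, and the axes are right-handed (so a half turn about z gives the same grasp; the last joint's range is limited). The gripper opens to 85 mm and grips with 20 to 120 N. Pads are 22 mm wide; open, the fingers measure 114 mm over their backs; the gripper's body (76 mm by 85 mm) begins 54 mm behind the grasp point. The pads swing forward as they close: fully open they stand 13 mm farther back than shut.
Start: joints at [-1.49, 0.181, 1.607, -0, 1.354, -0.206], TCP at [0.163, -0.552, 0.231] pointing down, gripper open.
Joint ranges: [-2.99, 2.99], [-0.89, 2.07], [0.3, 2.58], [-1.14, 4.28], [0, 2.63], [-3.12, 3.12]. Speed limits (rad/s): [2.57, 2.57, 3.01, 3.14, 3.14, 3.14].

## Interface

Orientations are given as a unit quaternion [w, x, y, z].
In Python, from rig import manip gives the robot as it stands.
- The arm moves only by the shell command python3 -m pendant 'ROWS' [FORCE]. ROWS is text: rows parted by semicolons, each of 5 numbers parted by spaces: the opening, from 0 (shut) to 1 (fully open), then the shift along the tool's x, y, z in units of 25 mm (1.0 is 25 mm), then the turn about the tool's z in units of 8 degrees (1.0 is 8 degrees). In form: fingers x y z roll; .... A call has 1 to 5 rows; each row shifts and turns the commanded pose from where the row before left it, along the tool's axes as they then stand; what a row does not reach is not made up. A row lasts 1/8 s, in which the tool goes at most 62.5 mm and 10.7 degrees, less where a joint would pass 70% of its speed; a pose out of reach is approached as far as the arm can. A call is refused whole if a number of a shift passes 1 or a number of a turn 1, either way. A call with a gripper value outside its range is refused whole. The fingers move at their own pace and stop on an object; FORCE is the grip in N (left out, the last holds). Time passes only in rows, so rows that do not move let the fingers close. It gives the time, the measured TCP pose, the force and the opening at its end, in the units of the state.
- manip.sense(): the state, without advancing time (a new reading comes with each control period).
- manip.capture(name): name is "scene" or "side" or "wrist"; returns the picture (384x512x3 uint8, red, green, blue); there is no depth.
- manip.calibration(name): a dict with "mtx" (3x3 intrinsics, pixels), "D" ([k1, k2, p1, p2, k3] as OpenCV has them; the pictures are not rectified), "position" and "rotation" of the camera in the world; the wrist camera has in their place "tool_from_camera" (4x4, takes a point from camera to tool coordinates, whose origin is the TCP and whose axes are the tool frame's). Camera axes: x right, y up, looking along -z (the intrinsics and any distortion apply to the point x, -y, -z); pixel columns grow to the right and rows downward; lengths in m; the calibration is good to about 2 mm. A picture is of the moment at which its call begins: read the wrist's pose just before it. calibration takes no time and is no camera call.
- manip.hand_in(): hands the job in, once; it reports no verdict.
The state is a dict: "time": time; "joints": joint angles; "dq": joint speeds; "effort": joint torques, N m; "tcp_pos": TCP position; "ee_rot": TCP orientation; "contact_force": force on the tool from outside, world axes, zero at the start; "torque": the same for the moment, N m; "opening": finger opening in m.
Only numpy, scipy, OpenCV 4.12 (cv2) and the standard library are available. Lean on these libraries where they do the work, as an engineer would, in place of code of your own. Each camera call takes 0.05 s, during which the arm holds its last target.

## Task

The dark engraved coaster in the engraving jig is finished. Press its rim down into the pocket on the side where the floor is cut away, until the coaster rocks over and stays propped up steeply in the pocket by itself; then take it by the raised rim, lift it out, stand it on edge in the one empty cradle of the drying rack and let go. Leave the pale blanks flat in their pockets, the coasters already in the rack standing where they are, and everything else on the bench undisturbed.

Things in the scene. Friction and masses are not known exactly. Their poses are not given: they have to be found in the camera images.
- coaster: the finished coaster: dark walnut disc, 90 mm across and 10 mm thick, about 40 g, with a pale engraved ring and eight-pointed star on both faces; origin at its middle, z along its axis (up at the start, when it lies flat in one of the three pockets of the jig, its top face flush with the jig's top)
- blank_a: plain pale coaster blank, 90 x 10 mm, lying flat in another pocket of the jig; origin at its middle; must stay
- blank_b: plain pale coaster blank, 90 x 10 mm, lying flat in the third pocket; origin at its middle; must stay
- jig: engraving jig, a plywood block screwed down on the bench: 114 mm along its x, 308 mm along its y, 52 mm high, origin at the centre of its underside. Three alike pockets, their centres at y = -100, 0 and +100 mm (x = 0), one coaster in each: 93 mm wide, half-round towards -x (radius 46.5 mm), square towards +x (wall at x = +50 mm). Its +x side is the one turned away from the robot
- pocket_mid (a point): centre of the middle pocket, on its shelf floor, 42 mm above the bench; axes as the jig's. Each shelf ends in a straight edge 10 mm to the +x side of the pocket centre; beyond it the floor is cut away to 6 mm above the bench. Pressed straight down 30 to 40 mm to +x of the pocket centre, to 20 mm or so below the jig's top (some 15 N), a coaster rocks over that edge and stays tipped
- tip_mid (a point): about where the middle of a coaster lies when tipped up in the middle pocket (others: 100 mm along y): 12 to 16 mm to +x of the pocket centre, 40 to 52 mm above the bench. It stays there unheld, its +x rim at the bottom of the cut-away, leaning 45 to 85 degrees from flat (it varies: look), its -x rim the highest, 75 to 97 mm above the bench, with free space under it
- rack: drying rack, fixed: wooden base board 204 mm along its x, 112 mm along its y, 12 mm thick, origin at the centre of its underside; it carries four equal cradles in a row along its x, 46 mm apart
- cradle_free: the empty cradle of the rack, 44 mm along x and 100 mm along y, its underside (the origin) 12 mm above the bench. Its slot runs along its y: four dowels 8 mm thick with round tips, at x = +-11.5 mm and y = +-30 mm, leave a gap 15 mm wide and reach 64 mm above the origin; a coaster standing in it on edge, its axis along the cradle's x, rests on two 18 mm high rails whose inner edges lie at y = +-20 mm. All four cradles are alike and parallel
- free_seat (a point): where the middle of a coaster lies when it stands home in the empty cradle: 58 mm above the cradle's origin, so that its top rim is 103 mm above that origin; axes as the cradle's
- dry_a: finished coaster standing on edge in another cradle, 90 x 10 mm; origin at its middle, its axis along its x; must stay standing
- dry_b: as dry_a, in another cradle
- dry_c: as dry_a, lighter brown, in another cradle
- oil_tin: round tin of oil standing beside the jig's -y end, 56 mm across, 128 mm high; origin at the centre of its underside
- pencil_cup: white cup with pencils, 74 mm across, about 165 mm high with them, standing close to the long side of the rack (its -y side); origin at the centre of its underside
- sand_block: sanding block 60 x 100 x 30 mm lying on the robot's side of the jig and rack; origin at the centre of its underside
- brush: flat brush 190 mm long, 42 mm wide, 20 mm high, lying along its x beyond the jig and rack; origin at the middle of its underside
- batten: pine batten with burnt notches, 35 mm x 240 mm (along y) x 14 mm, lying beyond the jig and rack; origin at the centre of its underside
There are look-alikes about, which are no part of the job. What is shaped like the coaster but orange or red is not meant.

How it is judged:
On the way, in this order (a step that is already met when the one before it is completed fails the run):
1. the coaster is tipped up in its pocket: leaning more than 40 degrees from flat with its low rim down in the cut-away, and not touched by the fingers (angle between coaster's own z axis and vertical between 0.7 and 2.44 rad and height (world z) of coaster below 0.058 m and x of coaster in the frame of jig between -0.01 and 0.03 m and contact force between the fingers and coaster below 0.05 N), for 0.2 s.
2. the coaster is gripped by the fingers and lifted clear of the jig (contact force between the fingers and coaster above 1 N and height (world z) of coaster above 0.1 m), for 0.1 s.
At the end, for the whole second after the job is handed in: the engraved coaster stands on edge, at rest and released, home in the rack's empty cradle: its middle within 8 mm of the seat point and its axis within 0.25 rad of the cradle's x axis (distance between coaster and free_seat below 0.008 m and angle between the z axis of coaster and the x axis of free_seat, either way round below 0.25 rad and linear speed of coaster below 0.02 m/s and angular speed of coaster below 0.2 rad/s and contact force between the fingers and coaster below 0.05 N); the robot touches nothing.
It fails at once if a pale blank is shifted in or tipped out of its pocket (moved more than 10 mm or tilted more than 0.2 rad) (distance of any of blank_a, blank_b from where it was at the start of the episode above 0.01 m or angle between any of blank_a, blank_b's own z axis and vertical above 0.2 rad).
It fails at once if a coaster already in the rack is knocked out of its cradle (moved more than 15 mm) (distance of any of dry_a, dry_b, dry_c from where it was at the start of the episode above 0.015 m).
It fails at once if the tin, cup, sanding block, brush or batten is knocked about (moved more than 30 mm) (distance of any of oil_tin, pencil_cup, sand_block, brush, batten from where it was at the start of the episode above 0.03 m).
It also fails if it takes over 51 s, if anything falls off the work surface, if the arm or the gripper's body presses on something with over 40 N, if the wrist force passes 120 N, or if a joint passes its speed limit or range.

## Working session

There is one attempt and no reset: what is moved stays moved. The work goes in short steps, Python scripts to look and compute and a shell command to move; the robot and the scene stay as the last step left them, time stands still between calls to the robot, and variables do not carry over. Pictures are saved under pics/ and viewed, and the job is handed in when it is done.

```bash
ls; mkdir -p pics; cat > h.py <<'E'
import numpy as np, cv2
from rig import manip
from scipy.spatial.transform import Rotation as R
def snap(name,fn):
    s=manip.sense(); im=manip.capture(name); cv2.imwrite(f'pics/{fn}.png',im[:,:,::-1]); return s,im
def cam(name,s=None):
    c=manip.calibration(name); K=np.array(c['mtx']);D=np.array(c['D'],float)
    if name=='wrist':
        q=s['ee_rot']; T=np.eye(4);T[:3,:3]=R.from_quat([q[1],q[2],q[3],q[0]]).as_matrix();T[:3,3]=s['tcp_pos']
        M=T@np.array(c['tool_from_camera'])
        return K,D,M[:3,3],M[:3,:3]
    Rm=np.array(c['rotation'],float)
    if Rm.shape!=(3,3):
        Rm=R.from_quat([Rm[1],Rm[2],Rm[3],Rm[0]]).as_matrix()
    return K,D,np.array(c['position'],float),Rm
def pix2plane(C,uv,z):
    K,D,p,Rm=C
    n=cv2.undistortPoints(np.array(uv,float).reshape(-1,1,2),K,D).reshape(-1,2)
    d=np.c_[n[:,0],-n[:,1],-np.ones(len(n))]@Rm.T
    t=(z-p[2])/d[:,2]
    return p+d*t[:,None]
def proj(C,P):
    K,D,p,Rm=C
    c=(np.array(P,float).reshape(-1,3)-p)@Rm
    c=c*np.array([1,-1,-1])
    return cv2.projectPoints(c.reshape(-1,1,3),np.zeros(3),np.zeros(3),K,D)[0].reshape(-1,2)
E
python3 - <<'E'
from h import *
for n in ['scene','side','wrist']:
    s,im=snap(n,n+'0')
    C=cam(n,s); print(n,C[2],-C[3][:,2],C[0][0,0])
print(manip.sense()); print(manip.tcp_to_grasp)
E
```

```text
pics
scene [1.04058372 0.23207854 0.97964411] [-0.42401923 -0.29424123 -0.85652192] 402.9166129430081
side [0.29749387 0.67931081 1.0368316 ] [ 0.20631888 -0.60769561 -0.76690193] 425.9647591947872
wrist [ 0.23300005 -0.53153384  0.37253098] [-0.27456949 -0.07977207 -0.95825258] 267.4942884473744
{'time': 0.15, 'joints': array([-1.49032470e+00,  1.81424103e-01,  1.60775234e+00,  5.10137465e-06,
        1.35381238e+00, -2.06295004e-01]), 'dq': array([-0.00070229, -0.00171568, -0.00081943,  0.00059555, -0.00102317,
       -0.00048991]), 'effort': array([ 7.85871580e-04, -4.45259821e+01, -3.51690996e+01, -2.92027826e-04,
        5.84546549e-03, -2.47682544e-05]), 'tcp_pos': array([ 0.16262689, -0.55108705,  0.23057346]), 'ee_rot': array([-5.25324102e-04,  8.00890348e-01, -5.98810624e-01, -4.59741033e-04]), 'contact_force': array([ 0.55751145,  0.31694506, -0.29776068]), 'torque': array([-0.00785425, -0.00149979,  0.00511641]), 'opening': 0.0852796803012211}
0.0187
```

View pics/scene0.png

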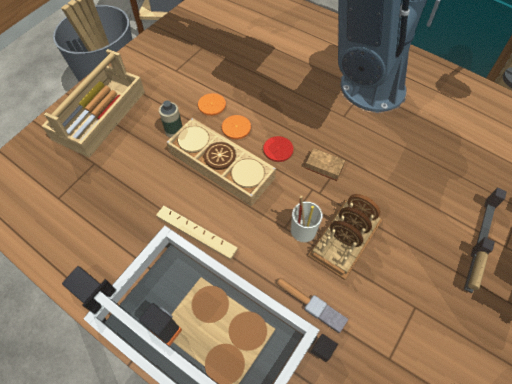

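View pics/side0.png

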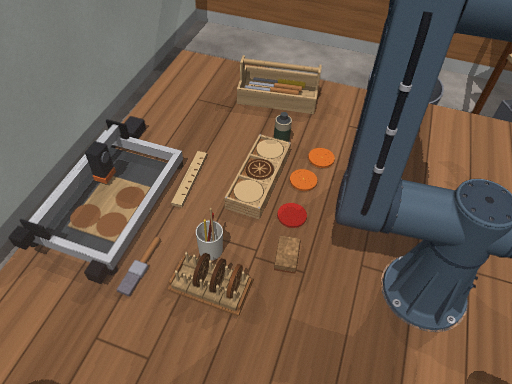

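View pics/wrist0.png

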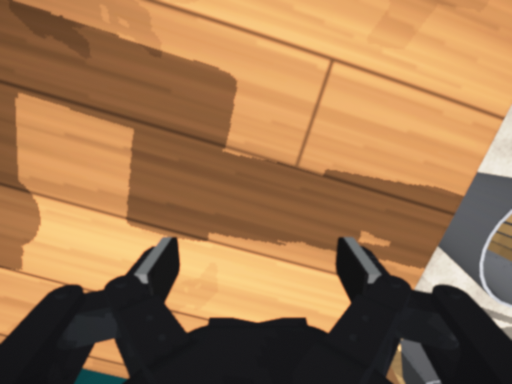

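The coaster is in the jig's middle pocket: scene ~(220,155), side ~(260,168). The rack is at scene ~(348,233). I'll zoom in.

```bash
python3 - <<'E'
import cv2
a=cv2.imread('pics/scene0.png'); b=cv2.imread('pics/side0.png')
def z(im,x0,y0,x1,y1,k,fn): cv2.imwrite('pics/'+fn,cv2.resize(im[y0:y1,x0:x1],None,fx=k,fy=k,interpolation=cv2.INTER_CUBIC))
z(a,155,110,285,205,6,'z1.png'); z(a,280,180,390,280,6,'z2.png'); z(b,215,120,315,220,6,'z3.png');z(b,160,200,260,320,5,'z4.png')
E
```

```text
(no output)
```

View pics/z1.png

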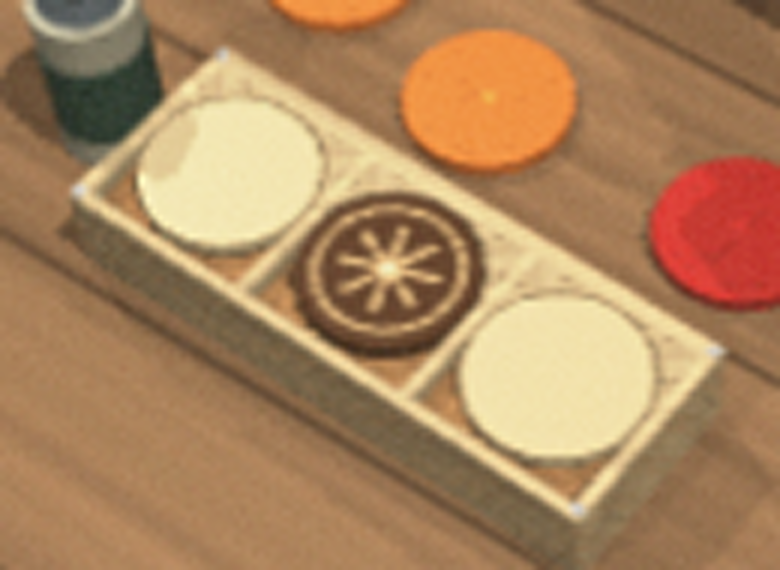

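View pics/z2.png

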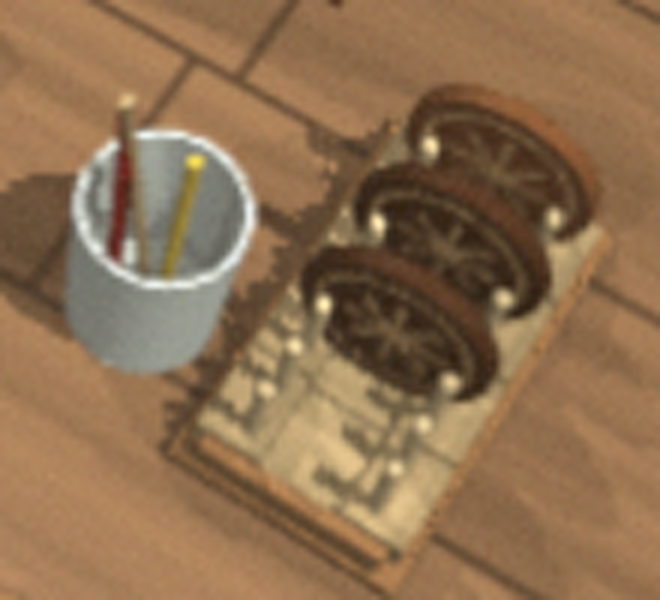

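View pics/z3.png

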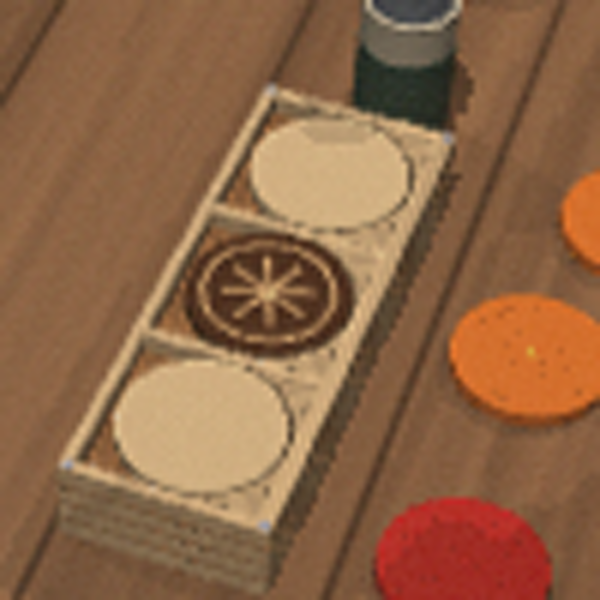

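View pics/z4.png

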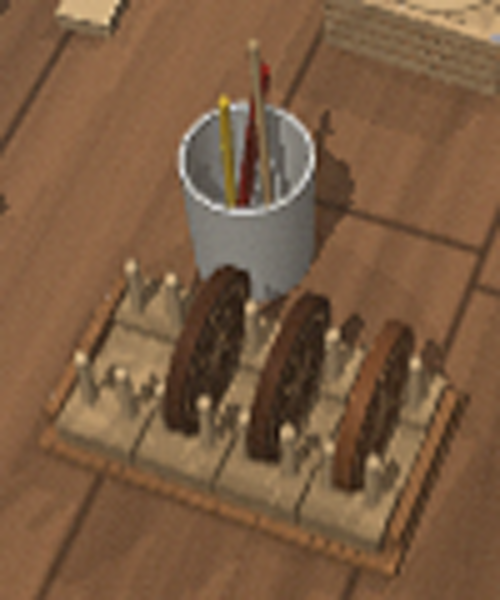

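```bash
python3 - <<'E'
from h import *
S=cam('scene');Q=cam('side')
a=pix2plane(S,[(192.2,119.2),(168.3,141.7),(274.3,168.5),(251.2,195)],.052)
b=pix2plane(Q,[(289.7,143.3),(260.2,135.2),(259.2,207.7),(226.3,197.5)],.052)
print(a.round(4));print(b.round(4)); print(a.mean(0),b.mean(0))
for p in(a,b):
    v=p[2]-p[0]+p[3]-p[1]; print('y dir',np.degrees(np.arctan2(v[1],v[0])),np.linalg.norm(v)/2)
    v=p[1]-p[0]+p[3]-p[2]; print('x dir',np.degrees(np.arctan2(v[1],v[0])),np.linalg.norm(v)/2)
# coaster centres
print(pix2plane(S,[(155+388/6,110+270/6)],.052),pix2plane(Q,[(215+269/6,120+291/6)],.052))
c=pix2plane(S,[(329.2,237.5),(324.5,244.7),(350.8,250.7),(346,258)],.074)
d=pix2plane(Q,[(194.4,256),(186.6,253.6),(184.4,275),(176.4,271.4)],.074)
print(c.round(4));print(d.round(4));print(c.mean(0),d.mean(0))
for p in(c,d):
    v=p[2]-p[0]+p[3]-p[1]; print('y dir',np.degrees(np.arctan2(v[1],v[0])),np.linalg.norm(v)/2)
    v=p[1]-p[0]+p[3]-p[2]; print('x dir',np.degrees(np.arctan2(v[1],v[0])),np.linalg.norm(v)/2)
# outer rack board corners scene / side at z .012
print(pix2plane(S,[(280+168/6,180+450/6),(280+388/6,180+592/6)],.012))
print(pix2plane(Q,[(160+42/5,200+440/5),(160+398/5,200+570/5),(160+465/5,200+400/5)],.012))
print('cup',pix2plane(S,[(280+165/6,180+208/6)],.1),pix2plane(Q,[(160+248/5,200+157/5)],.1))
E
```

```text
[[ 0.4946 -0.3766  0.052 ]
 [ 0.5998 -0.38    0.052 ]
 [ 0.5034 -0.0757  0.052 ]
 [ 0.6089 -0.0798  0.052 ]]
[[ 0.4888 -0.378   0.052 ]
 [ 0.5948 -0.3812  0.052 ]
 [ 0.4985 -0.0783  0.052 ]
 [ 0.6035 -0.0808  0.052 ]]
[ 0.55166006 -0.22803756  0.052     ] [ 0.54640571 -0.22958298  0.052     ]
y dir 88.3028744783299 0.3006253234360798
x dir -2.0298121649313643 0.10543393501089482
y dir 88.23610312580531 0.30018544696676863
x dir -1.5313964069520507 0.10551660610953024
[[ 0.55283271 -0.22780485  0.052     ]] [[ 0.54666062 -0.2306917   0.052     ]]
[[0.6089 0.1537 0.074 ]
 [0.632  0.1536 0.074 ]
 [0.6095 0.2144 0.074 ]
 [0.6327 0.2136 0.074 ]]
[[0.6033 0.1528 0.074 ]
 [0.6256 0.1532 0.074 ]
 [0.6043 0.2137 0.074 ]
 [0.6279 0.2113 0.074 ]]
[0.62075073 0.18383294 0.074     ] [0.61524151 0.18276344 0.074     ]
y dir 89.34858724219767 0.06036283486203762
x dir -0.9912264229017455 0.023113717524796865
y dir 88.41766985559964 0.05952630877747039
x dir -2.4684397160121736 0.02298974076673738
[[0.65262948 0.12746278 0.012     ]
 [0.65493074 0.23593958 0.012     ]]
[[0.64751984 0.23427399 0.012     ]
 [0.44487621 0.23772762 0.012     ]
 [0.44425157 0.13339102 0.012     ]]
cup [[0.59826602 0.08168391 0.1       ]] [[0.58798511 0.08220001 0.1       ]]
```

```bash
cat >> h.py <<'E'
def plan(x,y,z,yawdeg=None):
    s=manip.sense(); q=s['ee_rot']; Rm=R.from_quat([q[1],q[2],q[3],q[0]]).as_matrix()
    yaw=np.degrees(np.arctan2(Rm[1,0],Rm[0,0]))
    t=yaw if yawdeg is None else yawdeg
    dr=-((t-yaw+180)%360-180)
    c,n=np.cos(np.radians(t)),np.sin(np.radians(t))
    d=np.array([x,y,z])-s['tcp_pos']
    tx=d[0]*c+d[1]*n; ty=d[0]*n-d[1]*c
    print('t',round(s['time'],2),'tcp',s['tcp_pos'].round(4),'yaw',round(yaw,2),'f',s['contact_force'].round(1),'roll',round(dr/8,2),'then units x y z',np.round(np.array([tx,ty,-d[2]])/.025,2),'op',round(s['opening'],4))
E
python3 -m pendant '1 0 0 0 0.8; 1 0 0 0 0.8; 1 0 0 0 0.66;1 -0.8 -0.9 0 0;1 -0.9 -1 0 0'
for i in 1; do python3 -m pendant '1 -0.9 -1 0 0;1 -0.9 -1 0 0;1 -0.9 -1 0 0;1 -0.9 -1 0 0;1 -0.9 -1 0 0'; python3 -m pendant '0.5 -0.9 -1 0 0;0.2 -0.9 -1 0 0;0 -0.9 -1 0 0;0 -0.9 -1 0 0;0 -0.9 -1 0 0'; done
python3 -c "
from h import *
plan(.549,-.229,.231,-91.7)"
```

```text
time: 0.78
tcp_pos: [0.2115, -0.5099, 0.2308]
ee_rot: [0.0, -0.696, 0.718, 0.0]
contact_force: [1.1, 0.1, -0.2]
opening: 0.0851
time: 1.4
tcp_pos: [0.3402, -0.4006, 0.231]
ee_rot: [0.0, -0.697, 0.717, 0.0]
contact_force: [1.0, -0.0, 0.3]
opening: 0.0854
time: 2.02
tcp_pos: [0.4684, -0.2918, 0.231]
ee_rot: [-0.0, -0.697, 0.717, 0.0]
contact_force: [-0.2, 0.0, -0.9]
opening: 0.0001
t 2.02 tcp [ 0.4684 -0.2918  0.231 ] yaw -91.65 f [-0.2  0.  -0.9] roll 0.01 then units x y z [-2.6  -3.15  0.  ] op 0.0001
```

```bash

python3 -m pendant '0 -0.7 -0.8 0 0;0 -0.7 -0.8 0 0;0 -0.6 -0.8 0 0;0 -0.6 -0.7 0 0;0 0 0 0 0'
python3 - <<'E'
from h import *
s,im=snap('wrist','w1')
im=im[:,:,::-1]
plan(.549,-.229,.231,-91.7)
print(cam('wrist',s)[2])
cv2.imwrite('pics/w1b.png',cv2.resize(im,None,fx=1.5,fy=1.5))
E
```

```text
time: 2.65
tcp_pos: [0.5477, -0.2288, 0.2308]
ee_rot: [-0.0, -0.698, 0.716, 0.0]
contact_force: [-0.5, -1.0, -0.9]
opening: 0.0
t 2.7 tcp [ 0.547  -0.2295  0.2308] yaw -91.57 f [-0.9 -0.3  0.1] roll 0.02 then units x y z [-0.02 -0.08 -0.01] op 0.0002
[ 0.62104883 -0.23173043  0.37280579]
```

View pics/w1b.png

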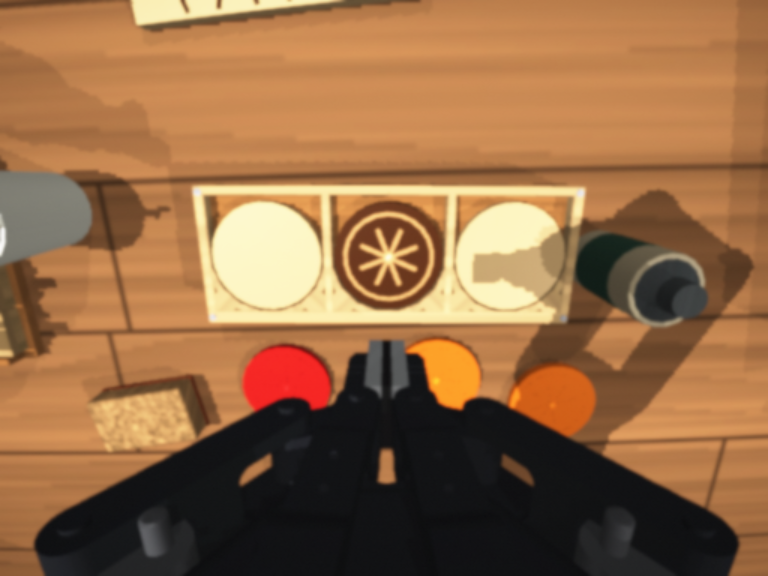

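The wrist view is clear. Pins are at (199,191), (582,191), (212,320) and (568,319), and the star centre is at (388,257), all at 1.5x scale.

```bash
python3 - <<'E'
from h import *
s=manip.sense();C=cam('wrist',s)
a=pix2plane(C,np.array([(199,191),(582,191),(212,320),(568,319),(388,257)])/1.5,.052)
print(a.round(4),a[:4].mean(0))
E
python3 -c "
import cv2
im=cv2.imread('pics/w1.png');cv2.imwrite('pics/w1c.png',cv2.resize(im[110:300,120:400],None,fx=2.8,fy=2.8,interpolation=2))"
```

```text
[[ 0.6072 -0.0856  0.052 ]
 [ 0.5987 -0.3859  0.052 ]
 [ 0.4992 -0.0795  0.052 ]
 [ 0.4913 -0.3856  0.052 ]
 [ 0.55   -0.2323  0.052 ]] [ 0.54907417 -0.23413698  0.052     ]
```

View pics/w1c.png

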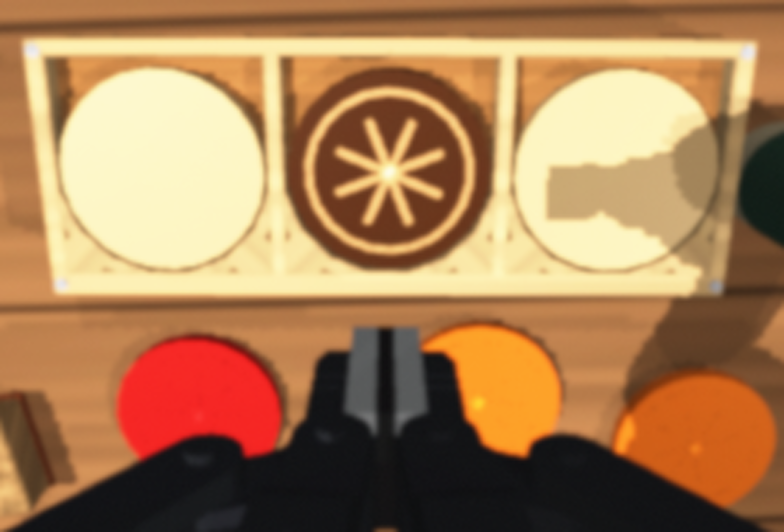

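```bash
python3 -m pendant '0 0 -0.75 0.8 0;0 0.1 -0.75 0.9 0;0 0 0 1 0;0 0 0 1 0;0 0 0 1 0'
python3 -m pendant '0 0 0 1 0;0 0 0 0.6 0;0 0 0 0 0'
python3 -c "
from h import *
plan(.586,-.2335,.052,-91.7)
snap('wrist','w2')"
```

```text
time: 3.32
tcp_pos: [0.5836, -0.2344, 0.1129]
ee_rot: [-0.0, -0.697, 0.718, 0.0]
contact_force: [-0.3, -0.2, 0.9]
opening: -0.0001
time: 3.7
tcp_pos: [0.5833, -0.2335, 0.0726]
ee_rot: [-0.0, -0.697, 0.717, 0.001]
contact_force: [0.5, -0.4, 0.2]
opening: 0.0003
t 3.7 tcp [ 0.5833 -0.2335  0.0726] yaw -91.68 f [ 0.5 -0.4  0.2] roll 0.0 then units x y z [-0.   -0.11  0.82] op 0.0003
```

View pics/w2.png

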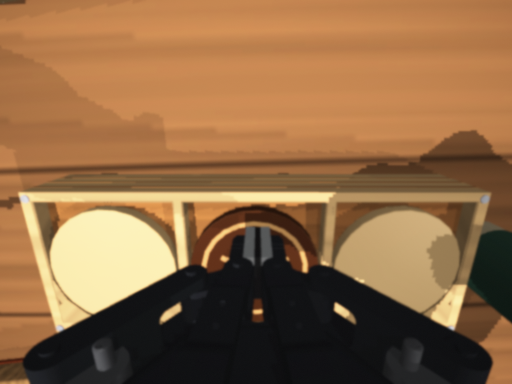

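Fingertips sit over the +x half of the coaster, between the ring and the centre line. Pressing now.

```bash
python3 -m pendant '0 0 -0.1 0.4 0;0 0 0 0.3 0;0 0 0 0.2 0;0 0 0 0.2 0'
python3 -m pendant '0 0 0 0.2 0;0 0 0 0.2 0;0 0 0 0.2 0;0 0 0 0 0'
python3 -c "
from h import *
snap('wrist','w3');snap('scene','s3')
plan(.586,-.2335,.032,-91.7)"
```

```text
time: 4.25
tcp_pos: [0.5872, -0.2336, 0.0461]
ee_rot: [0.0, -0.697, 0.717, -0.0]
contact_force: [0.5, 0.9, -0.1]
opening: -0.0
time: 4.75
tcp_pos: [0.5875, -0.2337, 0.0314]
ee_rot: [0.0, -0.697, 0.717, -0.0]
contact_force: [1.7, 0.5, 1.1]
opening: 0.0001
t 4.85 tcp [ 0.5874 -0.2337  0.0315] yaw -91.65 f [ 1.5 -0.5 -0.1] roll 0.01 then units x y z [-0.01  0.06 -0.02] op 0.0002
```

View pics/w3.png

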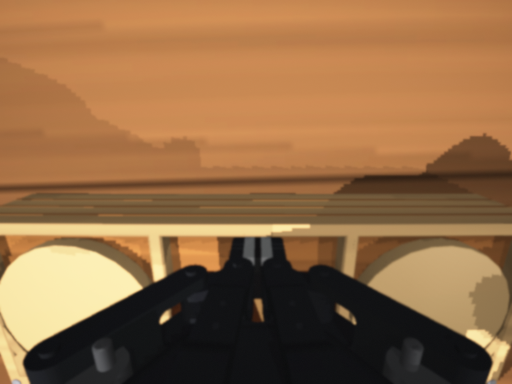

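```bash
python3 -m pendant '0 0 0 -0.4 0;0 0 0 -0.8 0;0 0 0 -1 0;0 0 0 -1 0;0 0 0 -1 0'
python3 -m pendant '0 0 0 -1 0;0 0 0.6 -1 0;0 0 0.9 -1 0;0 0 1 -0.7 0;0 0 0 0 0'
python3 - <<'E'
from h import *
for n in('wrist','scene','side'): s,im=snap(n,n+'4')
plan(.56,-.23,.2,-91.7)
a=cv2.imread('pics/scene4.png');cv2.imwrite('pics/s4z.png',cv2.resize(a[110:205,155:285],None,fx=6,fy=6,interpolation=2))
a=cv2.imread('pics/side4.png');cv2.imwrite('pics/d4z.png',cv2.resize(a[120:220,215:315],None,fx=6,fy=6,interpolation=2))
E
```

```text
time: 5.48
tcp_pos: [0.5871, -0.2337, 0.1389]
ee_rot: [0.0, -0.697, 0.717, -0.001]
contact_force: [-0.0, -0.8, 0.4]
opening: 0.0
time: 6.1
tcp_pos: [0.5245, -0.2324, 0.2321]
ee_rot: [0.0, -0.697, 0.718, -0.002]
contact_force: [0.3, -0.1, 0.1]
opening: 0.0002
t 6.25 tcp [ 0.5248 -0.2317  0.2289] yaw -91.65 f [ 0.5 -0.1  0.2] roll 0.01 then units x y z [-0.11 -1.41  1.16] op -0.0007
```

View pics/wrist4.png

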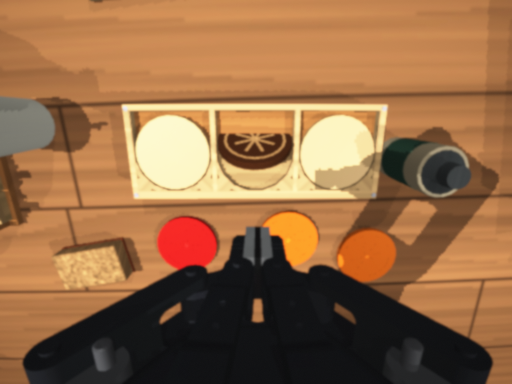

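View pics/s4z.png

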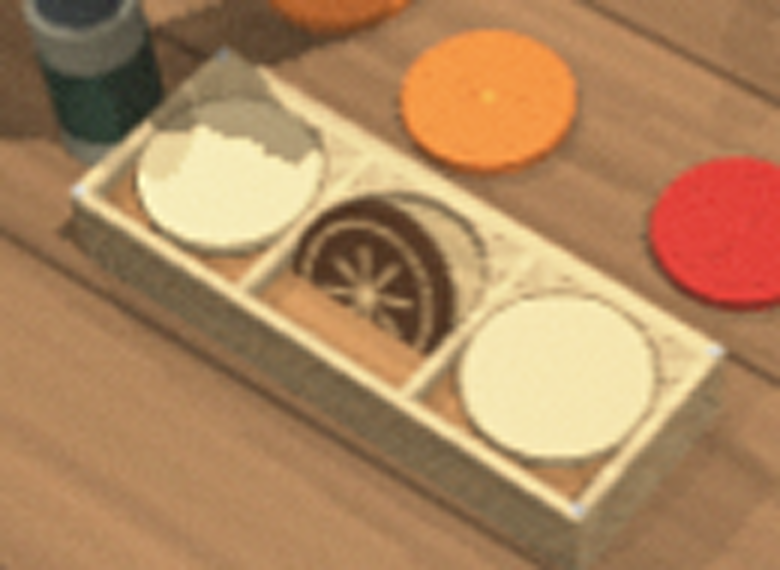

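View pics/d4z.png

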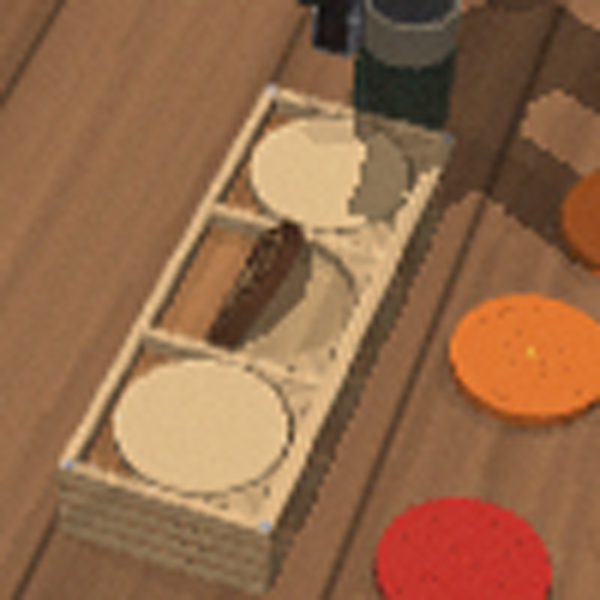

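The coaster is tipped and unheld, with blanks unmoved. Next I'll overlay the contact-geometry model to find the lean angle.

```bash
cat > fit.py <<'E'
from h import *
J=np.array([.549,-.231]); ja=np.radians(-1.7)
ex=np.array([np.cos(ja),np.sin(ja)]); ey=np.array([-ex[1],ex[0]])
def disc(a,off=(0,0)):
    a=np.radians(a); cz=6+5*np.cos(a)+45*np.sin(a); cx=10+(5+(42-cz)*np.cos(a))/np.sin(a)
    n=np.array([np.sin(a),np.cos(a)]);u=np.array([np.cos(a),-np.sin(a)])
    out=[]
    for sgn in(1,-1):
        t=np.linspace(0,2*np.pi,60)
        p=np.array([cx,cz])+sgn*5*n+45*np.cos(t)[:,None]*u
        y=45*np.sin(t)
        xy=J+np.array(off)+(p[:,:1]*ex+y[:,None]*ey)/1000
        out.append(np.c_[xy,p[:,1]/1000])
    return out,(cx,cz)
if __name__=='__main__':
    s=manip.sense()
    im0=cv2.imread('pics/wrist4.png')
    tiles=[]
    for name,box,off in(('wrist',(205,90,305,200),(0,0)),('side',(240,150,285,190),(-.0025,.0)),('scene',(198,135,245,175),(.003,.002))):
        im0=cv2.imread(f'pics/{name}4.png'); C=cam(name,s); row=[]
        for a in(55,65,75,83):
            k=190/(box[2]-box[0]); im=cv2.resize(im0[box[1]:box[3],box[0]:box[2]],None,fx=k,fy=k,interpolation=2)
            for P,col in zip(disc(a,off)[0],((0,255,0),(255,0,255))):
                uv=(proj(C,P)-np.array(box[:2])+.5)*k
                cv2.polylines(im,[uv.round().astype(int)],True,col,1)
            row.append(cv2.resize(im,(195,190)))
        tiles.append(np.hstack(row))
    cv2.imwrite('pics/fit.png',np.vstack(tiles))
    for a in(55,65,75,83): print(a,disc(a)[1])
E
python3 fit.py
```

```text
55 (np.float64(13.492291961197433), np.float64(45.729724174759866))
65 (np.float64(12.300792850431726), np.float64(48.89694172535274))
75 (np.float64(12.828943029352324), np.float64(50.76075740852068))
83 (np.float64(13.898854497479538), np.float64(51.27392354088523))
```

View pics/fit.png

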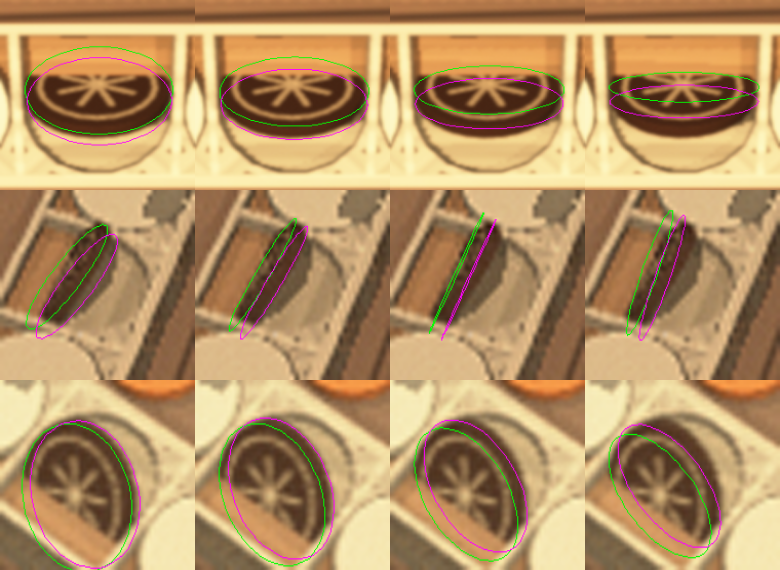

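```bash
python3 -m pendant '0.8 0 -0.8 0 -1;0.8 0 0 0 -1;0.8 0 0 0 -1;0.8 0 0 0 -1;0.8 0 0 0 -1' 20
python3 -m pendant '0.8 0 0 0 -1;0.8 0 0 0 -1;0.8 0 0 0 -1;0.8 0 0 0 -1;0.8 0 0 0 -1'
python3 -m pendant '0.8 0 0 0 -1;0.8 0 0 0 -0.26;0.8 0 0 0 0'
python3 -c "
from h import *
s,im=snap('wrist','w5')
plan(.5645,-.2315,.15,-1.7)"
```

```text
time: 6.88
tcp_pos: [0.5448, -0.232, 0.2275]
ee_rot: [-0.0, 0.901, -0.433, -0.001]
contact_force: [-0.1, 0.5, 0.6]
opening: 0.0683
time: 7.5
tcp_pos: [0.5447, -0.232, 0.2275]
ee_rot: [-0.001, 0.995, -0.099, -0.001]
contact_force: [0.5, 0.4, -0.2]
opening: 0.0685
time: 7.88
tcp_pos: [0.5446, -0.2322, 0.2281]
ee_rot: [-0.0, 1.0, -0.014, -0.0]
contact_force: [-0.8, -0.2, 0.3]
opening: 0.0681
t 7.92 tcp [ 0.5446 -0.2322  0.2283] yaw -1.67 f [0.  0.5 0.3] roll 0.0 then units x y z [ 0.8  -0.05  3.13] op 0.068
```

View pics/w5.png

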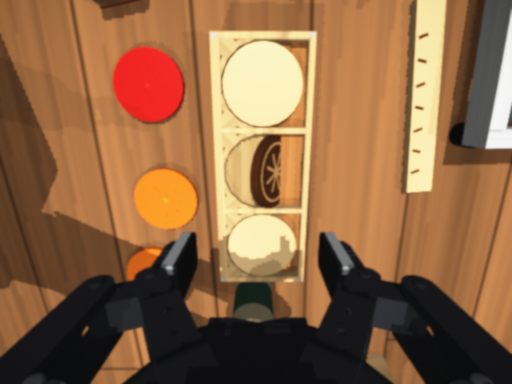

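```bash
python3 -m pendant '0.8 0.4 0 0.8 0;0.8 0.4 0 0.8 0;0.8 0 0 0.8 0;0.8 0 0 0.8 0;0.8 0 0 0.6 0'
python3 -m pendant '0.8 0 0 0.4 0;0.8 0 0 0 0'
python3 -c "
from h import *
s,im=snap('wrist','w6')
plan(.5645,-.2315,.062,-1.7)
cv2.imwrite('pics/w6.png',cv2.resize(im[:,:,::-1],None,fx=1.5,fy=1.5))"
```

```text
time: 8.55
tcp_pos: [0.5638, -0.2327, 0.1322]
ee_rot: [-0.0, 1.0, -0.014, -0.001]
contact_force: [-0.1, 0.6, 0.4]
opening: 0.0681
time: 8.8
tcp_pos: [0.564, -0.2327, 0.123]
ee_rot: [-0.0, 1.0, -0.014, -0.001]
contact_force: [0.1, 0.7, 0.1]
opening: 0.0687
t 8.85 tcp [ 0.5645 -0.233   0.1238] yaw -1.58 f [0.6 0.4 0.4] roll 0.02 then units x y z [-0.   -0.06  2.47] op 0.0686
```

View pics/w6.png

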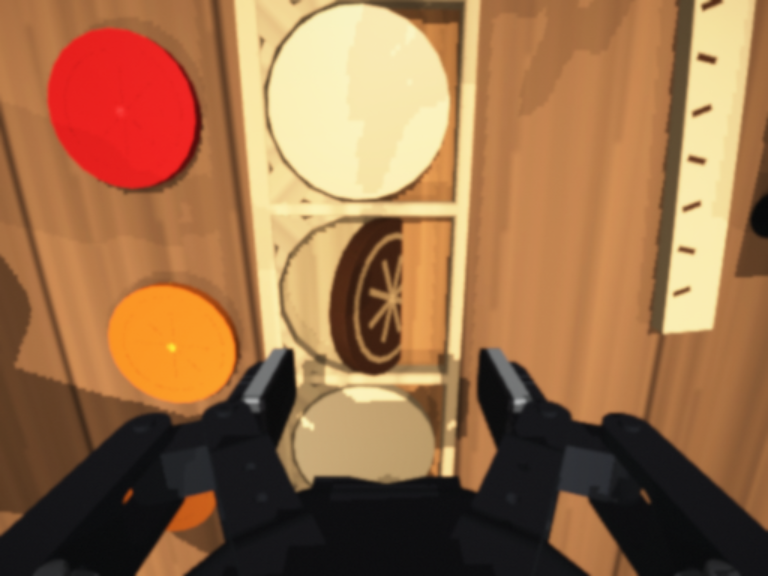

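```bash
python3 - <<'E'
from h import *
import fit
s=manip.sense();C=cam('wrist',s)
q=pix2plane(C,np.array([(331,305)])/1.5,.085);print(q,(q[0,:2]-fit.J)@fit.ex)
q=pix2plane(C,np.array([(392,297)])/1.5,.05);print(q,(q[0,:2]-fit.J)@fit.ex)
for a in (60,65,70):
  d,c=fit.disc(a); print(a,c,proj(C,d[0][[30]])*1.5,proj(C,d[1][[30]])*1.5)
E
```

```text
[[ 0.53907992 -0.22340923  0.085     ]] -0.010140902559849476
[[ 0.5685014  -0.23166052  0.05      ]] 0.019512412472796743
60 (np.float64(12.614736709748719), np.float64(47.47114317029974)) [[340.43326394 326.98996562]] [[323.77497298 323.03987848]]
65 (np.float64(12.300792850431726), np.float64(48.89694172535274)) [[346.95800633 329.32482275]] [[328.83906695 325.87091805]]
70 (np.float64(12.410485087857733), np.float64(49.99626865199422)) [[354.93790188 331.17557983]] [[335.53218343 328.29992937]]
```

```bash
python3 -m pendant '0.92 0 -0.06 0 0;0.92 0 0 0.8 0;0.92 0 0 0.8 0;0.92 0 0 0.5 0;0.92 0 0 0.37 0'
python3 -m pendant '0.7 0 0 0 0;0.55 0 0 0 0;0.45 0 0 0 0;0.35 0 0 0 0'
python3 -c "
from h import *
s,im=snap('wrist','w7');snap('side','d7')
plan(.5645,-.2315,.062,-1.7)
cv2.imwrite('pics/w7.png',cv2.resize(im[:,:,::-1],None,fx=1.5,fy=1.5))"
```

```text
time: 9.48
tcp_pos: [0.564, -0.2311, 0.0604]
ee_rot: [-0.001, 1.0, -0.014, -0.001]
contact_force: [0.1, 0.7, 0.0]
opening: 0.0787
time: 9.98
tcp_pos: [0.5649, -0.2316, 0.0626]
ee_rot: [0.0, 1.0, -0.014, 0.0]
contact_force: [-0.2, -0.0, -0.1]
opening: 0.0299
t 10.07 tcp [ 0.5647 -0.2315  0.0624] yaw -1.57 f [-0.  -0.2 -0.5] roll 0.02 then units x y z [-0.01 -0.    0.02] op 0.03
```

View pics/w7.png

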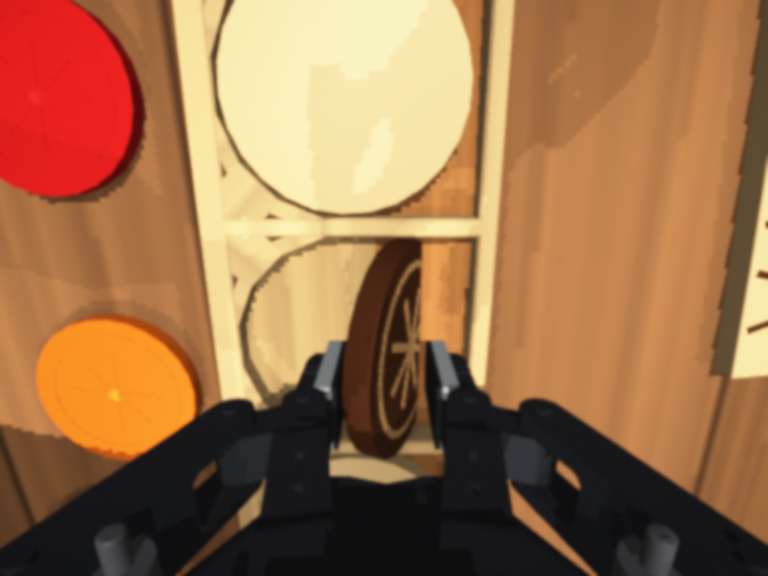

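The left pad is pushing the disc upright between the pads. Closing.

```bash
python3 -m pendant '0.25 0 0 0 0;0.15 0 0 0 0;0.05 0 0 0 0;0 0 0 0 0;0 0 0 0 0' 35
python3 -c "
from h import *
s,im=snap('wrist','w8')
plan(.5645,-.2315,.062,-1.7)
cv2.imwrite('pics/w8.png',cv2.resize(im[:,:,::-1],None,fx=1.5,fy=1.5))"
```

```text
time: 10.7
tcp_pos: [0.565, -0.2317, 0.0625]
ee_rot: [0.0, 1.0, -0.014, 0.001]
contact_force: [1.5, -0.1, 4.4]
opening: 0.0095
t 10.75 tcp [ 0.565  -0.2316  0.0625] yaw -1.57 f [2.  0.2 4.2] roll 0.02 then units x y z [-0.02 -0.01  0.02] op 0.0096
```

View pics/w8.png

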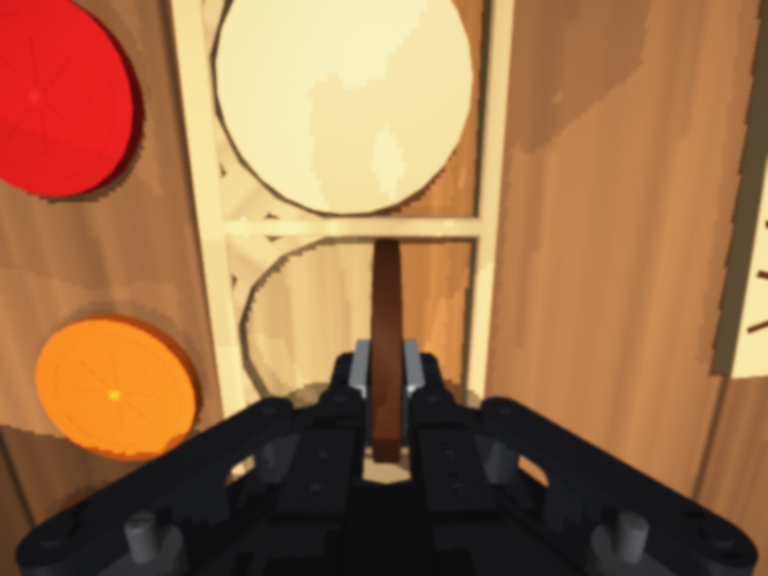

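```bash
python3 -m pendant '0 0 0 -0.3 0;0 0 0 -0.6 0;0 0 0 -0.8 0;0 0 0 -0.9 0;0 0 0 -0.9 0'
python3 -m pendant '0 0 0 -1 0;0 0 0 -1 0;0 0 0 -1 0;0 0 0 -1 0;0 0 0 -0.6 0'
python3 -c "
from h import *
s,im=snap('wrist','w9')
plan(.618,.24,.265,-1.3)
cv2.imwrite('pics/w9.png',cv2.resize(im[:,:,::-1],None,fx=1.5,fy=1.5))"
```

```text
time: 11.38
tcp_pos: [0.5634, -0.2309, 0.1494]
ee_rot: [-0.001, 1.0, -0.014, -0.001]
contact_force: [0.1, -0.5, -0.6]
opening: 0.0093
time: 12.0
tcp_pos: [0.5642, -0.2314, 0.2654]
ee_rot: [0.0, 1.0, -0.014, -0.0]
contact_force: [1.0, 0.2, -0.7]
opening: 0.0095
t 12.05 tcp [ 0.5649 -0.2318  0.2673] yaw -1.56 f [-0.1 -0.8  0.6] roll -0.03 then units x y z [  1.69 -18.92   0.09] op 0.0098
```

View pics/w9.png

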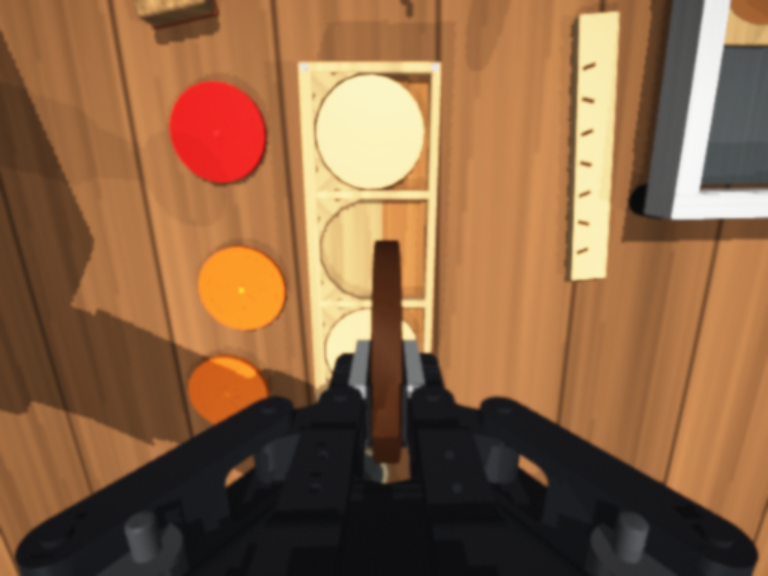

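```bash
python3 -m pendant '0 0 -0.5 0 0;0 0.1 -0.9 0 0;0 0.2 -1 0 0;0 0.2 -1 0 0;0 0.2 -1 0 0'
python3 -m pendant '0 0.2 -1 0 0;0 0.2 -1 0 0;0 0.2 -1 0 0;0 0.2 -1 0 0;0 0.2 -1 0 0'
python3 -m pendant '0 0 -1 0 0;0 0 -1 0 0;0 0 -0.9 0 0;0 0 -0.5 0 0;0 0 0 0 0'
python3 - <<'E'
from h import *
s,im=snap('wrist','w10')
plan(.618,.183,.265,-1.3)
cv2.imwrite('pics/w10.png',cv2.resize(im[:,:,::-1],None,fx=1.5,fy=1.5))
C=cam('wrist',s)
t=np.linspace(0,2*np.pi,361)
q=s['ee_rot'];Rm=R.from_quat([q[1],q[2],q[3],q[0]]).as_matrix()
for dz in (.009,.0115,.014):
  for dy in(-.004,-.002,0,.002,.004):
    P=np.vstack([s['tcp_pos']+(np.c_[0*t+e,dy+.045*np.cos(t),dz+.045*np.sin(t)])@Rm.T for e in(-.005,.005)])
    uv=proj(C,P)*1.5
    print(dz,dy,uv[:,1].min().round(1),uv[:,1].max().round(1))
E
```

```text
time: 12.68
tcp_pos: [0.5846, -0.1191, 0.2632]
ee_rot: [-0.001, 1.0, -0.013, -0.001]
contact_force: [-0.7, 0.1, -0.7]
opening: 0.0096
time: 13.3
tcp_pos: [0.6126, 0.0051, 0.2632]
ee_rot: [-0.0, 1.0, -0.013, -0.001]
contact_force: [-0.2, -0.2, -0.1]
opening: 0.0092
time: 13.92
tcp_pos: [0.6155, 0.0884, 0.2643]
ee_rot: [0.0, 1.0, -0.013, -0.0]
contact_force: [0.4, -0.5, -0.4]
opening: 0.0097
t 13.97 tcp [0.6156 0.0875 0.2643] yaw -1.53 f [ 0.9 -0.4 -0.4] roll -0.03 then units x y z [ 0.01 -3.82 -0.03] op 0.0092
0.009 -0.004 229.2 459.2
0.009 -0.002 234.2 463.7
0.009 0 239.2 468.2
0.009 0.002 244.2 472.6
0.009 0.004 249.1 477.0
0.0115 -0.004 228.3 454.6
0.0115 -0.002 233.2 459.0
0.0115 0 238.2 463.4
0.0115 0.002 243.0 467.8
0.0115 0.004 247.9 472.1
0.014 -0.004 227.4 450.1
0.014 -0.002 232.3 454.4
0.014 0 237.1 458.8
0.014 0.002 241.9 463.1
0.014 0.004 246.7 467.4
```

View pics/w10.png

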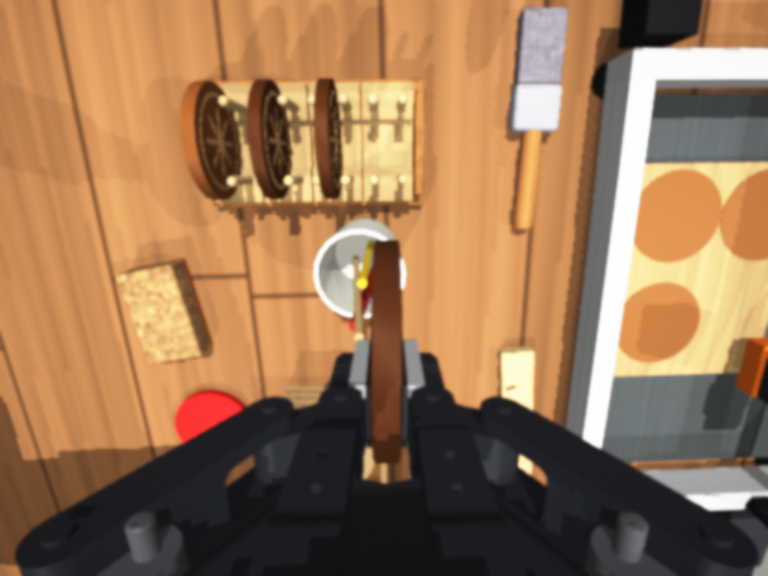

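```bash
python3 -c "
import cv2
im=cv2.imread('pics/w10.png');cv2.imwrite('pics/w10z.png',cv2.resize(im[60:220,260:440],None,fx=4.2,fy=3.7,interpolation=2))"
```

```text
(no output)
```

View pics/w10z.png

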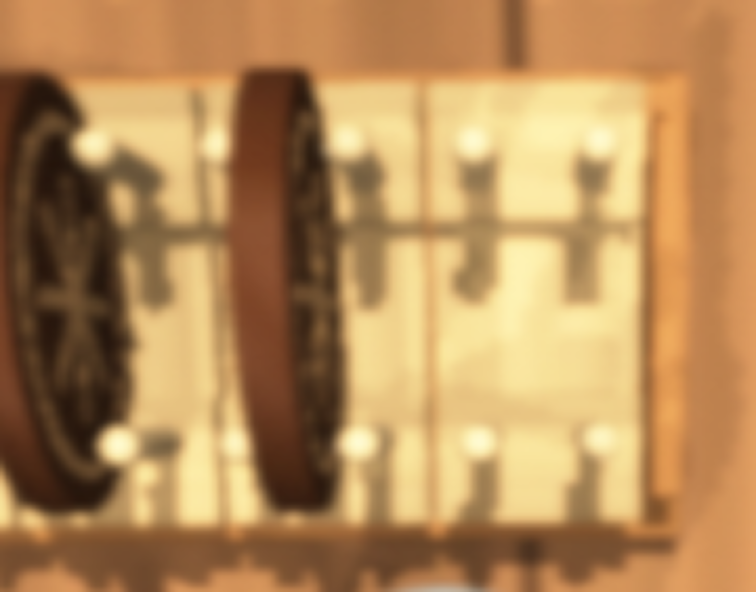

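```bash
python3 - <<'E'
from h import *
s=manip.sense();C=cam('wrist',s)
z=np.array([(474,141),(599,140),(478,440),(601,439)],float)
uv=np.c_[260+z[:,0]/4.2,60+z[:,1]/3.7]/1.5
a=pix2plane(C,uv,.074);print(a.round(4),a.mean(0))
v=a[0]+a[1]-a[2]-a[3];print(np.degrees(np.arctan2(v[1],v[0]))-90,np.linalg.norm(v)/2)
v=a[1]+a[3]-a[0]-a[2];print(np.degrees(np.arctan2(v[1],v[0])),np.linalg.norm(v)/2)
E
```

```text
[[0.6095 0.2104 0.074 ]
 [0.6322 0.2099 0.074 ]
 [0.6081 0.1506 0.074 ]
 [0.6316 0.1502 0.074 ]] [0.62033929 0.18027937 0.074     ]
-0.9752017092534828 0.059775608683638126
-1.091170847961463 0.02307203869898252
```

```bash
python3 -m pendant '0 0.1 -0.8 0 -0.05;0 0.1 -1 0 0;0 0 -1 0 0;0 0 -0.7 0 0;0 0 -0.2 0 0'
python3 -m pendant '0 0 0 0.8 0;0 0 0 0.9 0;0 0 0 0.9 0;0 0 0 0.9 0;0 0 0 0.7 0'
python3 -m pendant '0 0 0 0 0;0 0 0 0 0'
python3 - <<'E'
from h import *
s,im=snap('wrist','w11');snap('side','d11');snap('scene','s11')
plan(.6195,.181,.16,-1.1)
cv2.imwrite('pics/w11b.png',cv2.resize(im[:,:,::-1],None,fx=1.5,fy=1.5))
E
```

```text
time: 14.6
tcp_pos: [0.6228, 0.1807, 0.2645]
ee_rot: [0.0, 1.0, -0.01, -0.0]
contact_force: [-0.7, 0.4, -0.9]
opening: 0.0096
time: 15.22
tcp_pos: [0.6219, 0.1786, 0.1569]
ee_rot: [0.0, 1.0, -0.011, -0.001]
contact_force: [0.4, -0.1, -0.3]
opening: 0.0095
time: 15.48
tcp_pos: [0.6233, 0.1795, 0.1602]
ee_rot: [-0.0, 1.0, -0.01, 0.0]
contact_force: [-0.7, 0.3, -0.4]
opening: 0.0097
t 15.62 tcp [0.6236 0.1797 0.1608] yaw -1.17 f [-0.3 -0.2 -0.1] roll -0.01 then units x y z [-0.16 -0.05  0.03] op 0.0092
```

View pics/w11b.png

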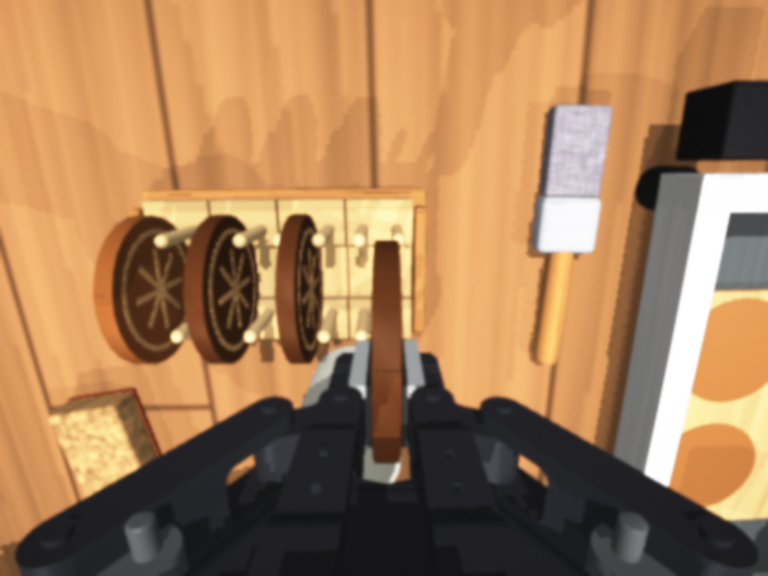

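```bash
python3 -c "
import cv2
im=cv2.imread('pics/w11.png');cv2.imwrite('pics/w11z.png',cv2.resize(im[130:240,200:290],None,fx=8,fy=5.4,interpolation=2))
im=cv2.imread('pics/d11.png');cv2.imwrite('pics/d11z.png',cv2.resize(im[200:320,160:260],None,fx=6,fy=5,interpolation=2))
im=cv2.imread('pics/s11.png');cv2.imwrite('pics/s11z.png',cv2.resize(im[180:280,280:390],None,fx=6,fy=6,interpolation=2))"
```

```text
(no output)
```

View pics/w11z.png

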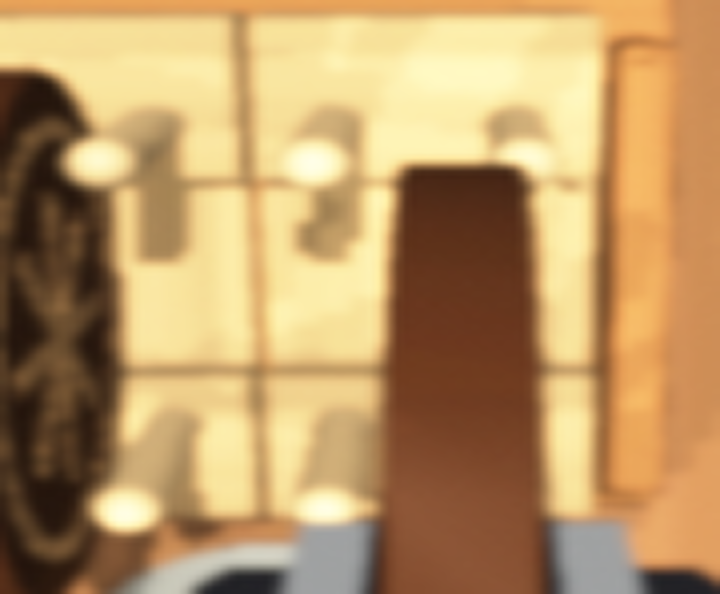

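View pics/d11z.png

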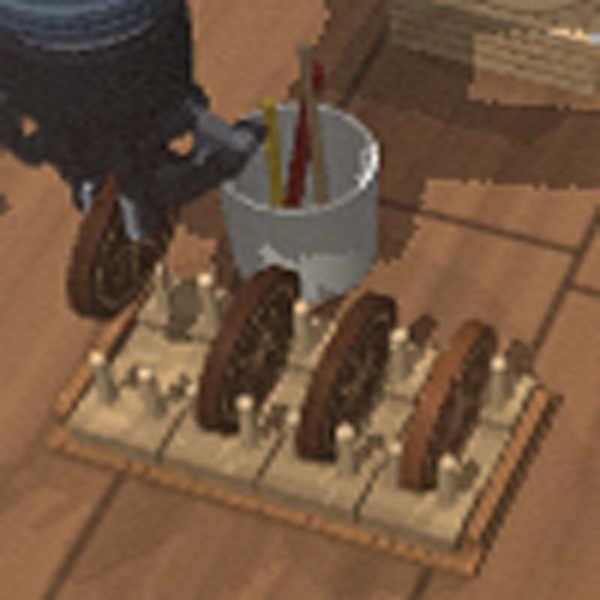

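View pics/s11z.png

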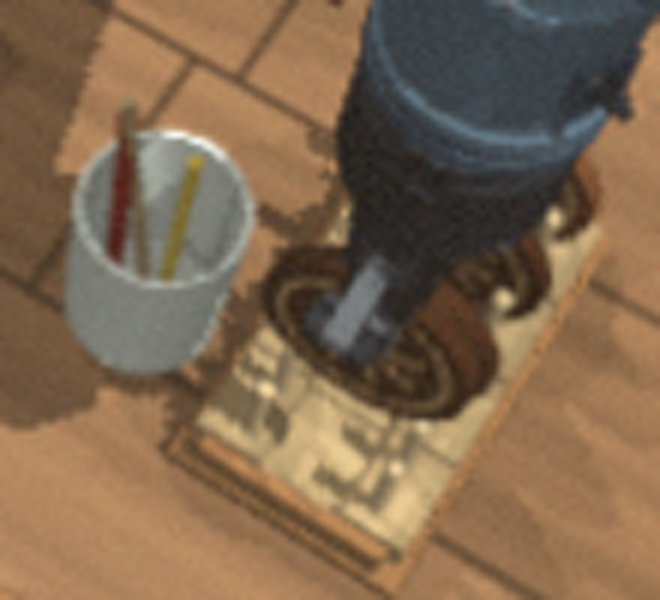

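```bash
python3 - <<'E'
from h import *
s=manip.sense();C=cam('wrist',s)
q=s['ee_rot'];Rm=R.from_quat([q[1],q[2],q[3],q[0]]).as_matrix()
f=lambda z:np.c_[200+(np.array(z,float)[:,0]+.5)/8-.5,130+(np.array(z,float)[:,1]+.5)/5.4-.5]
for z,h in (([(318,160),(524,155),(328,505)],.074),):
    a=pix2plane(C,f(z),h);print(a.round(4)); print('tool',((a-s['tcp_pos'])@Rm).round(4))
# disc model silhouettes
t=np.linspace(0,2*np.pi,361)
for ex in(-.005,.005):
    P=s['tcp_pos']+(np.c_[0*t+ex,.0005+.045*np.cos(t),.0125+.045*np.sin(t)])@Rm.T
    uv=proj(C,P); i=uv[:,1].argmin(); print('near edge',uv[i],'zoom',(uv[i]-[200,130]+.5)*[8,5.4])
    j=np.argmin(abs(np.degrees(t)-290)); print((uv[j]-[200,130]+.5)*[8,5.4])
E
```

```text
[[0.6094 0.2124 0.074 ]
 [0.6316 0.2128 0.074 ]
 [0.6082 0.1529 0.074 ]]
tool [[-0.015  -0.0324  0.0868]
 [ 0.0072 -0.0332  0.0868]
 [-0.015   0.0272  0.0867]]
near edge [248.24807436 159.32254613] zoom [389.98459492 161.04174912]
[374.54585049 897.25224337]
near edge [264.59346375 159.30377395] zoom [520.74771    160.94037935]
[535.13068146 897.16048382]
```

```bash
python3 -m pendant '0 -0.15 -0.1 0.2 0;0 0 0 0.4 0;0 0 0 0.2 0;0 0 0 0 0;0 0 0 0 0'
python3 - <<'E'
from h import *
s,im=snap('wrist','w12');im=im[:,:,::-1]
plan(.6195,.181,.0825,-1.1)
cv2.imwrite('pics/w12z.png',cv2.resize(im[130:240,200:290],None,fx=8,fy=5.4,interpolation=2))
C=cam('wrist',s);q=s['ee_rot'];Rm=R.from_quat([q[1],q[2],q[3],q[0]]).as_matrix()
# predicted dowel tips for disc-centred cradle: tool x=.0005
for dx in(-.0115,.0115):
  for dy in(-.03,.03):
    P=s['tcp_pos']+Rm@np.array([.0005+dx,dy+.0005,0]);P[2]=.074
    print(dx,dy,(proj(C,P)[0]-[200,130]+.5)*[8,5.4])
E
```

```text
time: 16.25
tcp_pos: [0.6193, 0.1822, 0.1396]
ee_rot: [-0.0, 1.0, -0.01, 0.0]
contact_force: [-0.4, 0.5, -0.1]
opening: 0.0095
t 16.3 tcp [0.6194 0.1822 0.1398] yaw -1.17 f [-0.5  0.5 -0.3] roll -0.01 then units x y z [0.01 0.05 2.29] op 0.0096
-0.0115 -0.03 [345.5270661  205.08220884]
-0.0115 0.03 [355.02993575 578.33051717]
0.0115 -0.03 [578.66359113 204.90245666]
0.0115 0.03 [570.4808761  578.17463356]
```

View pics/w12z.png

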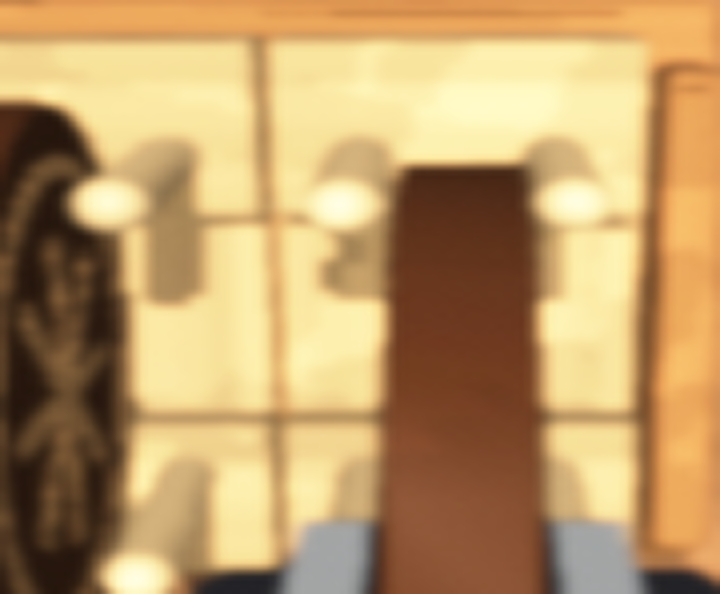

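Dowels straddle the disc symmetrically, at 343/572 around 462, about 0.4 mm off. Lowering.

```bash
python3 -m pendant '0 -0.02 0 0.3 0;0 0 0 0.4 0;0 0 0 0.4 0;0 0 0 0.4 0;0 0 0 0.3 0'
python3 -m pendant '0 0 0 0.2 0;0 0 0 0.1 0;0 0 0 0 0'
python3 - <<'E'
from h import *
s,im=snap('wrist','w13');im=im[:,:,::-1]
plan(.619,.182,.0825,-1.1)
cv2.imwrite('pics/w13b.png',cv2.resize(im,None,fx=1.5,fy=1.5))
E
```

```text
time: 16.92
tcp_pos: [0.6183, 0.1822, 0.0934]
ee_rot: [0.0, 1.0, -0.01, -0.0]
contact_force: [-1.0, 0.4, 0.1]
opening: 0.0098
time: 17.3
tcp_pos: [0.6187, 0.1822, 0.0871]
ee_rot: [0.0, 1.0, -0.01, 0.0]
contact_force: [0.1, -0.2, -0.8]
opening: 0.0098
t 17.35 tcp [0.6188 0.1823 0.0873] yaw -1.17 f [ 0.5 -0.6 -0.6] roll -0.01 then units x y z [0.01 0.01 0.19] op 0.0097
```

View pics/w13b.png

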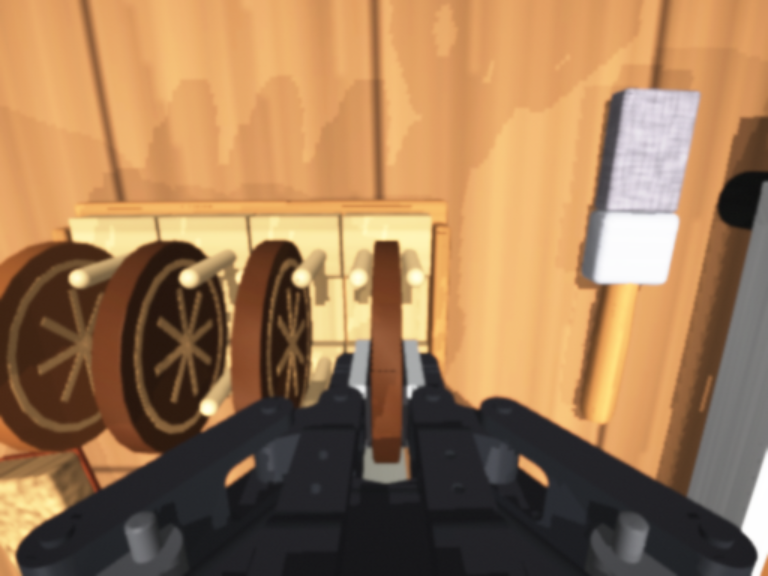

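In the slot, centred between the dowels, with no contact force. I'll lower it onto the rails in small steps.

```bash
python3 -m pendant '0 0 0 0.08 0;0 0 0 0.08 0;0 0 0 0 0'
python3 -m pendant '0 0 0 0.06 0;0 0 0 0 0;0 0 0 0 0'
python3 -c "
from h import *
plan(.619,.182,.0825,-1.1)"
```

```text
time: 17.73
tcp_pos: [0.6184, 0.1822, 0.0828]
ee_rot: [0.0, 1.0, -0.01, -0.0]
contact_force: [-0.4, -0.9, -1.5]
opening: 0.0095
time: 18.1
tcp_pos: [0.6188, 0.1822, 0.0818]
ee_rot: [0.0, 1.0, -0.01, 0.0]
contact_force: [-1.2, -1.1, 0.7]
opening: 0.0095
t 18.1 tcp [0.6188 0.1822 0.0818] yaw -1.17 f [-1.2 -1.1  0.7] roll -0.01 then units x y z [ 0.01  0.01 -0.03] op 0.0095
```

```bash
python3 -m pendant '0 0 0 0.06 0;0 0 0 0 0;0 0 0 0 0'
python3 -c "
from h import *
plan(.619,.182,.0825,-1.1)"
python3 -m pendant '0 0 0 0.05 0;0 0 0 0 0;0 0 0 0 0'
python3 -c "
from h import *
plan(.619,.182,.0825,-1.1)"
```

```text
time: 18.48
tcp_pos: [0.6191, 0.1822, 0.0814]
ee_rot: [0.0, 1.0, -0.01, 0.001]
contact_force: [-2.3, -0.6, 8.8]
opening: 0.0098
t 18.48 tcp [0.6191 0.1822 0.0814] yaw -1.16 f [-2.3 -0.6  8.8] roll -0.01 then units x y z [-0.    0.01 -0.05] op 0.0098
time: 18.85
tcp_pos: [0.6193, 0.1822, 0.0812]
ee_rot: [0.0, 1.0, -0.01, 0.001]
contact_force: [-4.5, -2.0, 13.3]
opening: 0.0092
t 18.85 tcp [0.6193 0.1822 0.0812] yaw -1.16 f [-4.5 -2.  13.3] roll -0.01 then units x y z [-0.01  0.01 -0.05] op 0.0092
```

```bash
python3 -m pendant '0 0 0 -0.08 0;0.12 0 0 0 0;0.18 0 0 0 0;0.24 0 0 0 0;0.27 0 0 0 0'
python3 -m pendant '0.27 0 0 0 0;0.27 0 0 -0.2 0;0.27 0 0 -0.5 0;0.27 0 0 -0.8 0;0.27 0 0 -1 0'
python3 -m pendant '0.27 0 0 -1 0;0.27 0 0 -1 0;0.27 0 0 -1 0;0.27 0 0 -1 0;0.27 0 0 0 0'
python3 - <<'E'
from h import *
for n in('wrist','scene','side'): snap(n,n+'14')
plan(.619,.182,.2,-1.1)
im=cv2.imread('pics/side14.png');a=cv2.resize(im[200:320,160:260],(380,456),interpolation=2)
im=cv2.imread('pics/wrist14.png');b=cv2.resize(im[60:260,80:330],(400,456),interpolation=2)
cv2.imwrite('pics/c14.png',np.hstack([a,b]))
E
```

```text
time: 19.48
tcp_pos: [0.6185, 0.1822, 0.0805]
ee_rot: [0.0, 1.0, -0.01, -0.0]
contact_force: [0.8, -0.9, -0.9]
opening: 0.0231
time: 20.1
tcp_pos: [0.6187, 0.1823, 0.1451]
ee_rot: [-0.0, 1.0, -0.01, 0.0]
contact_force: [-0.2, -0.0, 1.0]
opening: 0.0229
time: 20.72
tcp_pos: [0.6203, 0.1825, 0.2476]
ee_rot: [-0.0, 1.0, -0.01, 0.003]
contact_force: [-0.6, 0.3, -0.1]
opening: 0.0231
t 20.88 tcp [0.6181 0.1822 0.2426] yaw -1.17 f [ 0.   0.2 -0.4] roll -0.01 then units x y z [0.04 0.01 1.71] op 0.023
```

View pics/c14.png

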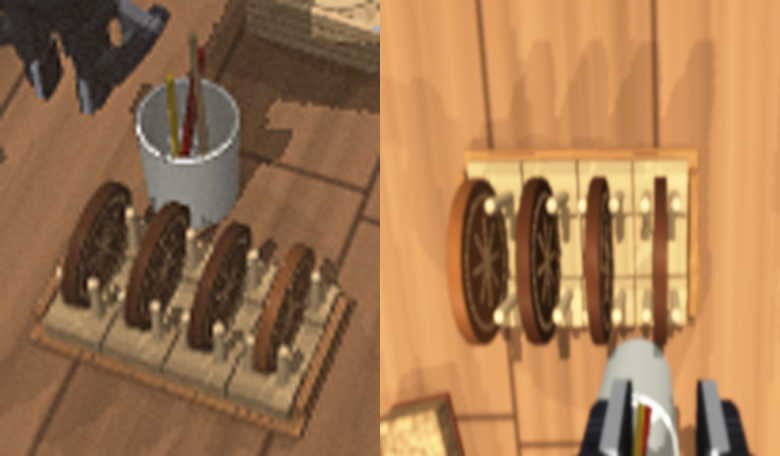

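View pics/scene14.png

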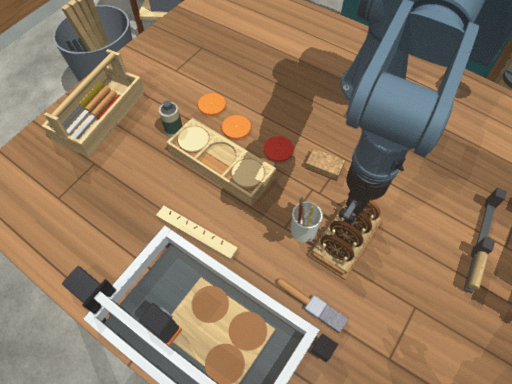

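The coaster stands upright in the fourth cradle (wrist crop x≈660), level with the others. The blanks, cup and the other bench items look unmoved. Handing in.

```bash
python3 -m pendant '0.27 0 0 0 0;0.27 0 0 0 0;0.27 0 0 0 0'; python3 -c "
from rig import manip
print(manip.hand_in())"
```

```text
time: 21.25
tcp_pos: [0.6184, 0.1822, 0.2428]
ee_rot: [0.0, 1.0, -0.01, -0.0]
contact_force: [0.0, 0.5, -1.6]
opening: 0.023
the job is handed in; nothing more can be done
None
```

The engraved coaster is standing on edge in the free cradle, released, and I handed the job in at about 21 s of the 51 s allowed. `hand_in` gives no verdict.

- **Tipping:** I pressed the rim about 37 mm to +x of the pocket centre, down to z ≈ 31 mm. The coaster rocked over and stayed propped at roughly 65° with the fingers clear.
- **Lifting:** Closing the pads over the raised rim brought it upright. The grip measured 9.5 mm against a 10 mm coaster, and I lifted it clear.
- **Placing:** I centred it on the dowels from the wrist camera and lowered it. It touched the rails at TCP z ≈ 81.5 mm, as expected. I then opened partway and withdrew straight up.

**Last checks:** The pictures show the coaster upright in line with the other three. The blanks, tin, cup, sanding block, brush and batten look where they were. I did not measure the final seat position or angle in numbers.

**Disagreements:** The scene and side cameras differed by about 5 mm in x, and both were 2–3 mm off the wrist camera in y. I relied on the wrist camera for the grasp and the placing. The lower part of the tipped coaster was hidden behind a brown surface I could not identify, so the 65° comes from a contact model matched by eye.

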